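Tea ball on the dish, quarter turn

TASK

Move the steel tea ball from its egg cup into the middle of the round dish and let it come to rest there. Then take the dish by its upright wooden grip, lift it straight up until it is at least 5 cm clear of its board, and only then turn it a quarter turn clockwise (seen from above) from the way it stood on the board, so that the lip that was on the left comes round to the back. Keep the dish level and the ball in its middle all the way, leave the things around undisturbed, and finish still holding the dish up, level and still, with the ball in the middle.

Things in the scene. Friction and masses are not known exactly. Their poses are not given: they have to be found in the camera images.
- ball_centre (a point): centre of the loose tea ball: a hollow steel ball, 44 mm diameter, about 60 g, with a dark seam and small holes. At the start it sits in the mouth of a white egg cup (36 mm high, 36 mm wide at the rim, fixed to the worktop), its centre about 53 mm above the worktop, so that all but its lowest 6 mm stand above the cup's rim; it rolls freely. Its axes mean nothing
- dish: round shallow white dish, 140 mm diameter, 22 mm high at the rim, about 180 g, loose. Origin at the centre of its underside, z up; its x axis points from the grip to the lip. The floor rises from the middle outward at 6 degrees, so a ball left on it rolls to the middle; outside 58 mm radius a steeper rim. At the start it stands on the board with its axes parallel to the board's, the lip roughly to the left (world +y) and the grip roughly to the right
- dish_middle (a point): the middle of the dish's floor, 8 mm above its underside; the ball rests here with its centre 22 mm higher
- dish_grip (a point): point to take the dish by: on the axis of the upright square wooden grip, 95 mm from the dish's centre along the dish's -x, 72 mm above the dish's underside. The grip is 18 x 18 mm in section, sides parallel to the dish's x and y, and its top is 20 mm above this point; it is free from 25 mm above the dish's underside up. The dish hangs to one side of it, so it needs a firm grip (40 N or more)
- dish_lip (a point): tip of the small pouring lip on the rim, 88 mm from the dish's centre along the dish's +x, level with the rim
- board: square wooden board under the dish, 170 x 170 x 16 mm, fixed to the worktop, with four pegs 10 mm high as corner stops round the dish's foot. Origin at the centre of its underside, z up; its x axis points roughly to the left (world +y), as the dish's does at the start; after the quarter turn the dish's x axis points along the board's -y
- mug: white mug, 94 mm high, standing at the back beyond the board; origin at the centre of its underside; leave it alone
- salt_shaker: salt shaker, 44 mm wide, 90 mm high, beyond and to the left of the board; origin at the centre of its underside; leave it alone
- garlic: garlic bulb, 53 mm, nearer than the board and to the left; origin at the centre of its underside; leave it alone
- lemon: lemon, 83 x 58 x 58 mm, to the right of the board; origin at the centre of its underside; leave it alone
- tin: large food tin, 101 mm wide, 118 mm high, to the right; origin at the centre of its underside; leave it alone
- pepper_mill: wooden pepper mill, 58 mm wide, 150 mm high, at the back; origin at the centre of its underside; leave it alone
Things that resemble listed ones, but are neither listed nor needed, are in the scene too. There is more than one size of the dish; the job needs the larger.

How it is judged:
By the outcome, as a careful person would: the job done as asked, in the order asked, and still so for the second after the job is handed in, while the arm keeps its last pose, push and grip.
It also fails if it takes over 64 s, if anything falls off the work surface, if the arm or the gripper's body presses on something with over 40 N, if the wrist force passes 120 N, or if a joint passes its speed limit or range.

ROBOT

A 6-joint arm with a two-finger parallel gripper is mounted at the origin on a cart in front of the work surface, level with it; the furniture and walls round the work are solid. World frame = base frame: x ahead of the robot, y to its left, z up, the work surface at z = 0. Lengths are in mm, angles in rad, forces in N, time in s.
With the tool pointing down it reaches from about 275 to 750 mm from the base axis. Payload 10.2 kg.
Tool frame: the origin (TCP) lies at the very end of the fingers, on their centre line; the grasp point (between the pads) lies 19 mm behind it; z points along the fingers, y is the line along which they close (so a half turn about z gives the same grasp; the last joint's range is limited). The gripper opens to 85 mm and grips with 20 to 120 N. Pads are 22 mm wide; open, the fingers measure 114 mm over their backs; the gripper's body (76 mm by 85 mm) begins 54 mm behind the grasp point. The pads swing forward as they close: fully open they stand 13 mm farther back than shut.
Start: joints at [-1.451, 0.313, 1.498, -0, 1.331, -0.223], TCP at [176.453, -494.465, 231.294] pointing down, gripper open.
Joint ranges: [-2.94, 2.94], [-0.97, 2.17], [0.19, 2.56], [-1.23, 4.37], [0.02, 3.11], [-2.88, 2.88]. Speed limits (rad/s): [2.39, 2.39, 3.01, 3.14, 3.14, 3.14].

INTERFACE

Orientations are given as a unit quaternion [w, x, y, z].
In Python, from rig import telemetry, optics, ctrl gives the robot as it stands.
- The arm moves only by the tool servo_tool, never from a script. Its argument "deltas" is a list of rows, each a list of 3 entries, a list of its own where there are three numbers: the shift along the tool's x, y, z in units of 20 cm (1.0 is 20 cm), then the turn, a rotation vector about the tool's x, y, z in units of 90 degrees (1.0 is 90 degrees), then the opening, from 0 (shut) to 1 (fully open). A call has 1 to 8 rows; each row shifts and turns the commanded pose from where the row before left it, along the tool's axes as they then stand; what a row does not reach is not made up. A row lasts 1/10 s, in which the tool goes at most 50 mm and 8.59 degrees, less where a joint would pass 70% of its speed; a pose out of reach is approached as far as the arm can. A call with a number of a shift or a turn outside -1 to 1 is refused whole. A call with a gripper value outside its range is refused whole. The fingers move at their own pace and stop on an object; "squeeze" is the grip in N (left out, the last holds). Time passes only in rows, so rows that do not move let the fingers close. It gives the time, the measured TCP pose, the force, the opening and the grip force at its end, in the units of the state.
- telemetry.sense(): the state, without advancing time (a new reading comes with each control period).
- optics.capture(name): name is "side" or "top" or "wrist"; returns the picture (384x512x3 uint8, blue, green, red); there is no depth.
- optics.camera_model(name): a dict with "vfov" (degrees; the focal length in pixels is half the picture's height over the tangent of half this angle, whatever the lens; pixels are square), "cx", "cy" (the principal point, pixels), "R" (3x3) and "t" (3): a world point X has camera coordinates R X + t; the wrist camera has in their place "mount" (4x4, takes a point from camera to tool coordinates, whose origin is the TCP and whose axes are the flange's). Camera axes: x right, y down, z forward; pixel columns grow to the right and rows downward; lengths in mm; the calibration is good to about 2 mm. A picture is of the moment at which its call begins: read the wrist's pose just before it. camera_model takes no time and is no camera call.
- ctrl.finish_job(): hands the job in; it is judged then, once.
The state is a dict: "time_s": time; "joints": joint angles; "dq": joint speeds; "tau": joint torques, N m; "eef_pos": TCP position; "ee_rot": TCP orientation; "force": force on the tool from outside, world axes, zero at the start; "wrist_torque": the same for the moment, N m; "grip_width": opening from 0.0 (shut) to 1.0 (fully open); "grip_force": force on a finger pad.
Only numpy, scipy, OpenCV 4.12 (cv2) and the standard library are available. Lean on these libraries where they do the work, as an engineer would, in place of code of your own. Each camera call takes 0.05 s, during which the arm holds its last target. There are 200 camera calls.

## Working session

There is one attempt and no reset: what is moved stays moved. The work goes in short steps, Python scripts to look and compute and a tool call to move; the robot and the scene stay as the last step left them, time stands still between calls to the robot, and variables do not carry over. Pictures are saved under pics/ and viewed, at most 10 in all, crops included, and the job is handed in when it is done.

Besides the shell and the picture viewer there is one more tool, called after ">>>" in YAML: its name, and indented under it one key for each argument. servo_tool: Moves the arm, as the interface text tells. Its arguments: {"type":"object","properties":{"deltas":{"type":"array"},"squeeze":{"type":"number"}},"required":["deltas"]}

```bash
mkdir -p pics
python3 - <<'E'
from rig import telemetry, optics
import cv2,numpy as np
s=telemetry.sense();print(s)
a=optics.capture("side");b=optics.capture("top")
cv2.imwrite("pics/raw_side.png",a);cv2.imwrite("pics/raw_top.png",b)
for n in("side","top","wrist"):print(n,optics.camera_model(n))
E
```

```text
{'time_s': 0.0, 'joints': array([-1.45138035e+00,  3.13442936e-01,  1.49846559e+00,  2.23457393e-05,
        1.33097497e+00, -2.23406903e-01]), 'dq': array([ 0.0002325 ,  0.00028018, -0.00049665,  0.0016623 , -0.0009159 ,
        0.00018053]), 'tau': array([-6.53936877e-04, -4.12263465e+01, -2.59744692e+01, -1.91363843e-04,
        4.19836171e-03,  1.53812050e-05]), 'eef_pos': array([ 176.43585265, -494.1881505 ,  230.72795383]), 'ee_rot': array([-6.43985455e-04,  9.85345243e-01,  1.70570616e-01,  4.43806069e-05]), 'force': array([-0.35052864,  0.18414243, -0.7510008 ]), 'wrist_torque': array([-0.05481271,  0.03733922,  0.02382684]), 'grip_force': 0.0, 'grip_width': 0.9989393945367304}
side {'vfov': 46.20606233196642, 'cx': 260.3311326657675, 'cy': 185.3194852983288, 'R': array([[-0.76380362, -0.64525096,  0.01597594],
       [-0.44569131,  0.50935207, -0.73615198],
       [ 0.46686539, -0.56939588, -0.67662769]]), 't': array([401.39432256, 304.94301121, 946.80723625])}
top {'vfov': 45.0222075917922, 'cx': 255.64553700188233, 'cy': 187.17109885143668, 'R': array([[-0.44999734, -0.89302505, -0.00294242],
       [-0.8399196 ,  0.42435211, -0.3383199 ],
       [ 0.30337677, -0.14977166, -0.94102656]]), 't': array([ 226.17261908,  471.69950373, 1427.4170096 ])}
wrist {'vfov': 70.53645980563786, 'cx': 253.06379526439264, 'cy': 193.44826310431827, 'mount': array([[ 6.74914718e-04, -9.56504892e-01, -2.91715505e-01,
         7.31371876e+01],
       [ 9.99999533e-01,  8.47167066e-04, -4.64168128e-04,
         1.46905170e-01],
       [ 6.91110854e-04, -2.91715056e-01,  9.56505018e-01,
        -1.43030856e+02],
       [ 0.00000000e+00,  0.00000000e+00,  0.00000000e+00,
         1.00000000e+00]])}
```

```bash
python3 -c "
import cv2
for n in('side','top'):cv2.imwrite(f'pics/{n}1.png',cv2.resize(cv2.imread(f'pics/raw_{n}.png'),(800,600),interpolation=cv2.INTER_CUBIC))"
```

```text
(no output)
```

View pics/top1.png

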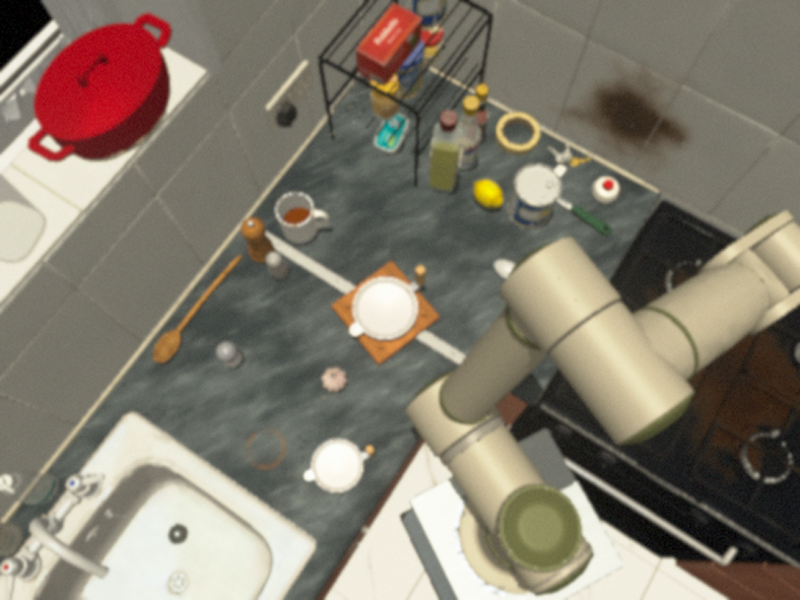

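View pics/side1.png

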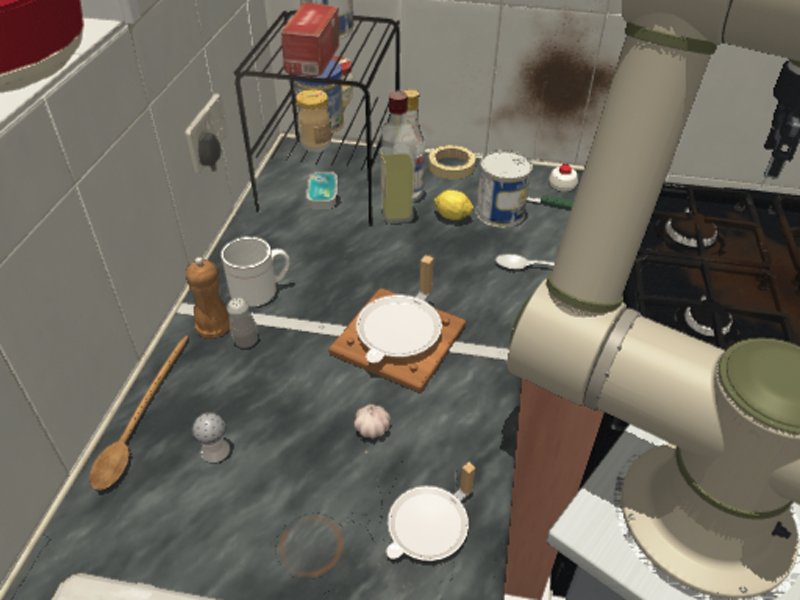

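Top view: the dish on the board is at (386,308), with its lip at (357,328) and its grip at (421,272). The ball in its cup is at (229,350). A second dish, without a board, is at (337,466). Side view: ball (209,427), dish (399,326), grip top (427,260), second dish (428,523). The red-topped cup at (565,175) is not a steel ball. Next I'll measure these and enlarge the candidates.

```bash
cat > h.py <<'E'
import numpy as np,cv2
from scipy.spatial.transform import Rotation as Ro
from rig import telemetry, optics
def ray(n,p,pose=None):
    m=optics.camera_model(n);f=192/np.tan(np.radians(m["vfov"]/2))
    d=np.array([(p[0]-m["cx"])/f,(p[1]-m["cy"])/f,1])
    if n=="wrist":
        M=m["mount"];R=pose[1]
        return pose[0]+R@M[:3,3],R@(M[:3,:3]@d)
    R=np.array(m["R"]);t=np.array(m["t"]);return -R.T@t,R.T@d
def plane(n,p,z,pose=None):
    o,d=ray(n,p,pose);return o+d*(z-o[2])/d[2]
def tri(*rays):
    A=0;b=0
    for o,d in rays:
        d=d/np.linalg.norm(d);P=np.eye(3)-np.outer(d,d);A=A+P;b=b+P@o
    X=np.linalg.solve(A,b);return X,[np.linalg.norm(np.cross(X-o,d/np.linalg.norm(d))) for o,d in rays]
def pose():
    s=telemetry.sense();q=s["ee_rot"];return np.array(s["eef_pos"]),Ro.from_quat([q[1],q[2],q[3],q[0]]).as_matrix()
def proj(n,X,ps=None):
    m=optics.camera_model(n);f=192/np.tan(np.radians(m["vfov"]/2))
    if n=="wrist":
        M=m["mount"];c=M[:3,:3].T@(ps[1].T@(np.array(X)-ps[0])-M[:3,3])
    else:c=m["R"]@np.array(X)+m["t"]
    return np.array([m["cx"]+f*c[0]/c[2],m["cy"]+f*c[1]/c[2]])
E
python3 - <<'E'
from h import *
np.set_printoptions(precision=1,suppress=True)
k=.64
P={"ball":((229,350),(209,427)),"dish":((386,308),(399,326)),"lip":((357,328),(375,355)),"griptop":((421,268),(428,260)),"dish2":((337,466),(428,523)),"grip2":((369,450),(468,467))}
for n,(a,b) in P.items():print(n,*tri(ray("top",np.array(a)*k),ray("side",np.array(b)*k)))
for c,d in(((392,263),(382,290)),((438,317),(465,324)),((382,361),(416,384)),((333,310),(331,346))):print("corner",plane("top",np.array(c)*k,16)[:2],plane("side",np.array(d)*k,16)[:2])
# dish rim by width in top view
for l,r in(((352,308),(418,308)),((310,466),(364,466))):print("w",plane("top",np.array(l)*k,38)-plane("top",np.array(r)*k,38))
t=cv2.imread("pics/raw_top.png");s=cv2.imread("pics/raw_side.png")
A=[s[170:260,195:315],s[245:310,95:182],s[290:380,230:350],t[155:245,200:320]]
A=[cv2.resize(i,(400,300),interpolation=cv2.INTER_CUBIC) for i in A]
cv2.imwrite("pics/crops.png",np.vstack([np.hstack(A[:2]),np.hstack(A[2:])]))
E
```

```text
ball [581.9 358.7  49. ] [np.float64(2.1774285334973986), np.float64(2.1774285334975993)]
dish [521.4  23.7  33.2] [np.float64(1.1771223091061904), np.float64(1.1771223091061893)]
lip [507.8  98.4  35.1] [np.float64(0.4771782446959073), np.float64(0.47717824469600423)]
griptop [543.6 -72.2 102.6] [np.float64(1.0681758763174714), np.float64(1.0681758763175015)]
dish2 [270.7 258.1  15.7] [np.float64(0.7627227909859812), np.float64(0.7627227909860472)]
grip2 [262.8 187.9  71.2] [np.float64(1.0005970428381208), np.float64(1.0005970428380442)]
corner [613.9 -37.6] [614.2 -36.6]
corner [456.7 -70.1] [452.8 -65.5]
corner [423.7  81. ] [432.  89.]
corner [573.3 125.4] [587.1 118.3]
w [ 63.5 125.8   0. ]
w [48.2 95.5  0. ]
```

View pics/crops.png

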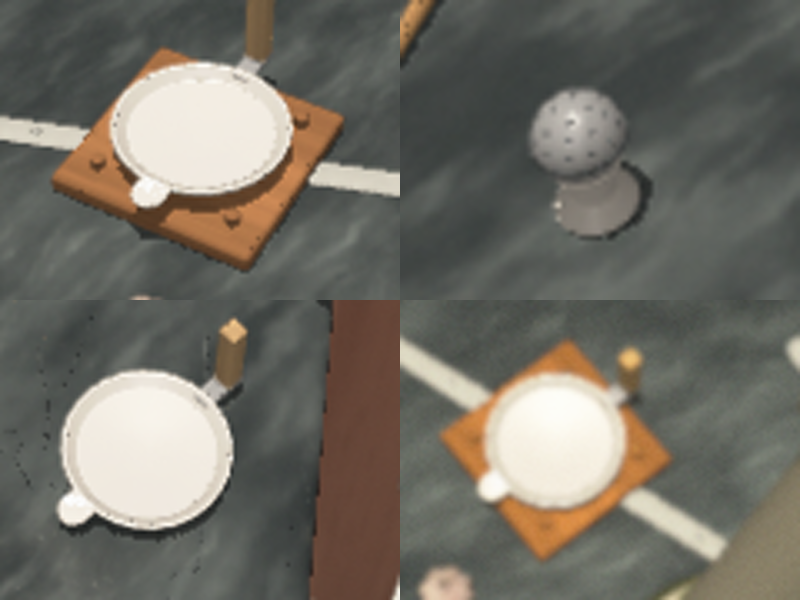

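The dish on the board is about 141 mm wide and the loose one about 107 mm, so the board dish is the larger one we need. The perforated steel ball in the cup, at (582,359), is the tea ball. Next I'll plan the approach.

```bash
cat > plan.py <<'E'
import sys;from h import *
# plan.py x y z yawdeg n [startx y z yaw]: rows in tool axes (tool kept vertical)
def rows(s,e,n):
    out=[];dy=(e[3]-s[3])/n;d=(np.array(e[:3])-s[:3])/n
    for i in range(n):
        a=np.radians(s[3]+dy*i);x=np.array([np.cos(a),np.sin(a)]);y=np.array([np.sin(a),-np.cos(a)])
        out.append([[round(float(v),4) for v in(d[:2]@x/200,d[:2]@y/200,-d[2]/200)],round(-dy/90,4)])
    return out
if __name__=="__main__":
    p,R=pose();yaw=np.degrees(np.arctan2(R[1,0],R[0,0]));v=[float(a) for a in sys.argv[1:]]
    if yaw<-60:yaw+=360
    print("at",p.round(1),"yaw",round(yaw,2),"tilt z",R[:,2].round(4))
    for r in rows([*p,yaw],v[:4],int(v[4])):print(r)
E
python3 plan.py 572 355 150 191.5 24
python3 - <<'E'
from h import *
k=.64
for n,a,b in(("mugtop",(296,201),(248,247)),("salt",(276,255),(237,303)),("mill",(253,224),(201,262)),("lemon",(488,194),(453,206)),("tin top",(539,184),(505,167))):print(n,tri(ray("top",np.array(a)*k),ray("side",np.array(b)*k))[0].round())
E
```

```text
at [ 176.4 -494.2  230.8] yaw 19.64 tilt z [-1.0e-04  1.1e-03 -1.0e+00]
[[0.1371, -0.1389, 0.0168], np.float64(-0.0796)]
[[0.1533, -0.1208, 0.0168], np.float64(-0.0796)]
[[0.1672, -0.1007, 0.0168], np.float64(-0.0796)]
[[0.1784, -0.0791, 0.0168], np.float64(-0.0796)]
[[0.1869, -0.0562, 0.0168], np.float64(-0.0796)]
[[0.1925, -0.0325, 0.0168], np.float64(-0.0796)]
[[0.195, -0.0082, 0.0168], np.float64(-0.0796)]
[[0.1945, 0.0161, 0.0168], np.float64(-0.0796)]
[[0.191, 0.0403, 0.0168], np.float64(-0.0796)]
[[0.1845, 0.0637, 0.0168], np.float64(-0.0796)]
[[0.1751, 0.0862, 0.0168], np.float64(-0.0796)]
[[0.163, 0.1074, 0.0168], np.float64(-0.0796)]
[[0.1483, 0.1269, 0.0168], np.float64(-0.0796)]
[[0.1313, 0.1444, 0.0168], np.float64(-0.0796)]
[[0.1123, 0.1596, 0.0168], np.float64(-0.0796)]
[[0.0915, 0.1724, 0.0168], np.float64(-0.0796)]
[[0.0693, 0.1824, 0.0168], np.float64(-0.0796)]
[[0.0461, 0.1897, 0.0168], np.float64(-0.0796)]
[[0.0221, 0.1939, 0.0168], np.float64(-0.0796)]
[[-0.0023, 0.1952, 0.0168], np.float64(-0.0796)]
[[-0.0266, 0.1934, 0.0168], np.float64(-0.0796)]
[[-0.0505, 0.1885, 0.0168], np.float64(-0.0796)]
[[-0.0736, 0.1808, 0.0168], np.float64(-0.0796)]
[[-0.0956, 0.1702, 0.0168], np.float64(-0.0796)]
mugtop [808.  95.  91.]
salt [722. 187.  77.]
mill [776. 203. 143.]
lemon [ 662. -306.   29.]
tin top [ 603. -389.  106.]
```

>>> servo_tool:
  deltas:
    - [[0.137, -0.139, 0], [0, 0, -0.08], 1]
    - [[0.153, -0.121, 0], [0, 0, -0.08], 1]
    - [[0.167, -0.101, 0], [0, 0, -0.08], 1]
    - [[0.178, -0.079, 0], [0, 0, -0.08], 1]
    - [[0.187, -0.056, 0], [0, 0, -0.08], 1]
    - [[0.193, -0.032, 0], [0, 0, -0.08], 1]
    - [[0.195, -0.008, 0], [0, 0, -0.08], 1]
    - [[0.195, 0.016, 0], [0, 0, -0.08], 1]

```text
time_s: 0.9
eef_pos: [307.9, -209.4, 231.2]
ee_rot: [-0.0, 0.78, 0.626, 0.0]
force: [0.9, -0.0, -0.6]
grip_width: 1.0
grip_force: 0.0
```

>>> servo_tool:
  deltas:
    - [[0.191, 0.04, 0], [0, 0, -0.08], 1]
    - [[0.185, 0.064, 0], [0, 0, -0.08], 1]
    - [[0.175, 0.086, 0], [0, 0, -0.08], 1]
    - [[0.163, 0.107, 0], [0, 0, -0.08], 1]
    - [[0.148, 0.127, 0], [0, 0, -0.08], 1]
    - [[0.131, 0.144, 0], [0, 0, -0.08], 1]
    - [[0.112, 0.16, 0], [0, 0, -0.08], 1]
    - [[0.092, 0.172, 0], [0, 0, -0.08], 1]

```text
time_s: 1.7
eef_pos: [437.4, 74.8, 231.1]
ee_rot: [-0.0, 0.381, 0.924, -0.0]
force: [0.4, -0.8, 0.3]
grip_width: 0.998
grip_force: 0.0
```

```bash
python3 plan.py 572 355 150 191.5 8
```

```text
at [437.4  74.8 231.1] yaw 135.15 tilt z [-3.e-04 -0.e+00 -1.e+00]
[[0.0639, 0.1835, 0.0507], np.float64(-0.0783)]
[[0.0409, 0.1899, 0.0507], np.float64(-0.0783)]
[[0.0173, 0.1935, 0.0507], np.float64(-0.0783)]
[[-0.0066, 0.1942, 0.0507], np.float64(-0.0783)]
[[-0.0303, 0.1919, 0.0507], np.float64(-0.0783)]
[[-0.0536, 0.1867, 0.0507], np.float64(-0.0783)]
[[-0.0761, 0.1787, 0.0507], np.float64(-0.0783)]
[[-0.0975, 0.1681, 0.0507], np.float64(-0.0783)]
```

>>> servo_tool:
  deltas:
    - [[0.064, 0.183, 0.05], [0, 0, -0.078], 1]
    - [[0.041, 0.19, 0.05], [0, 0, -0.078], 1]
    - [[0.017, 0.194, 0.05], [0, 0, -0.078], 1]
    - [[-0.007, 0.194, 0.05], [0, 0, -0.078], 1]
    - [[-0.03, 0.192, 0.05], [0, 0, -0.078], 1]
    - [[-0.054, 0.187, 0.05], [0, 0, -0.078], 1]
    - [[-0.076, 0.179, 0.05], [0, 0, -0.078], 1]
    - [[-0.097, 0.168, 0.05], [0, 0, -0.078], 1]

```text
time_s: 2.5
eef_pos: [573.9, 353.9, 150.4]
ee_rot: [-0.0, -0.098, 0.995, -0.0]
force: [0.5, -0.2, 0.8]
grip_width: 1.002
grip_force: 0.0
```

>>> servo_tool:
  deltas:
    - [[0, 0, 0], [0, 0, 0], 1]
    - [[0, 0, 0], [0, 0, 0], 1]
    - [[0, 0, 0], [0, 0, 0], 1]

```text
time_s: 2.8
eef_pos: [573.6, 351.7, 151.8]
ee_rot: [0.0, -0.095, 0.995, -0.0]
force: [-0.1, 0.2, 0.9]
grip_width: 0.998
grip_force: 0.0
```

Run:
```python
from h import *
p=pose();a=optics.capture("wrist");cv2.imwrite("pics/raw_w1.png",a);cv2.imwrite("pics/w1.png",cv2.resize(a,(800,600)))
print(p[0].round(1),proj("wrist",[582,359,53],p)*800/512)
```

```text
[573.6 351.7 151.8] [404.91899153 320.53680789]
```

View pics/w1.png

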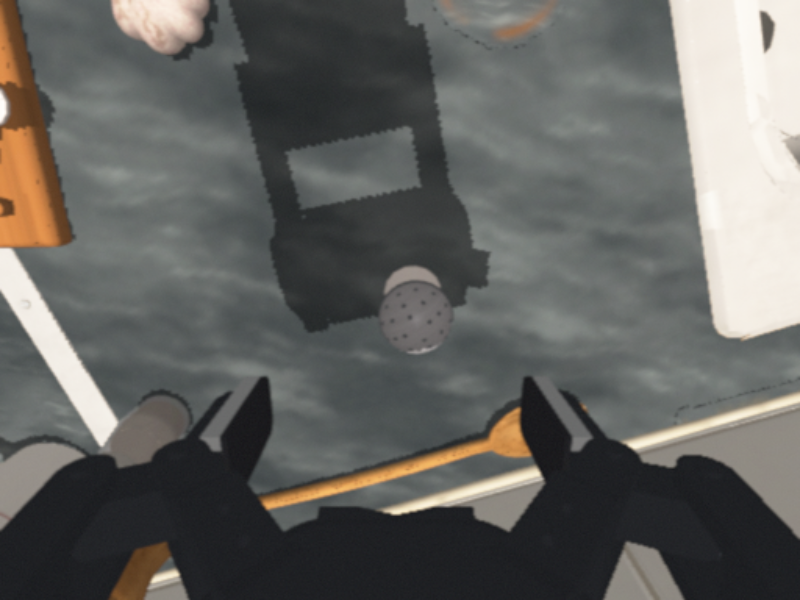

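The wrist view shows the ball at (416,317), about 73 px across, in its cup. The fingers are clear of everything around it.

Run:
```python
from h import *
import subprocess
p=pose();b=plane("wrist",np.array((416,317))*.64,53,p);print(b)
print(tri(ray("wrist",np.array((416,317))*.64,p),ray("top",np.array((229,350))*.64),ray("side",np.array((209,427))*.64)))
print(subprocess.run(["python3","plan.py",str(b[0]),str(b[1]),"33","191.5","1"],capture_output=True,text=True).stdout)
```

```text
[578.78091055 365.07252578  53.        ]
(array([578.39642327, 361.19320835,  55.32799669]), [np.float64(3.6183247260879208), np.float64(4.493484972531603), np.float64(1.2392413436837297)])
at [573.7 351.6 152.1] yaw 190.9 tilt z [ 7.e-04  2.e-04 -1.e+00]
[[-0.0379, 0.0615, 0.5955], np.float64(-0.0066)]
```

>>> servo_tool:
  deltas:
    - [[-0.037, 0.057, 0], [0, 0, -0.007], 1]
    - [[0, 0, 0.1], [0, 0, 0], 1]
    - [[0, 0, 0.15], [0, 0, 0], 1]
    - [[0, 0, 0.15], [0, 0, 0], 1]
    - [[0, 0, 0.12], [0, 0, 0], 1]
    - [[0, 0, 0.075], [0, 0, 0], 1]
    - [[0, 0, 0], [0, 0, 0], 1]
    - [[0, 0, 0], [0, 0, 0], 0.6]
  squeeze: 25

```text
time_s: 3.65
eef_pos: [579.4, 365.0, 33.8]
ee_rot: [0.001, -0.101, 0.995, 0.0]
force: [-0.5, 0.1, 1.1]
grip_width: 0.855
grip_force: 0.0
```

>>> servo_tool:
  deltas:
    - [[0, 0, 0], [0, 0, 0], 0.4]
    - [[0, 0, 0], [0, 0, 0], 0.3]
    - [[0, 0, 0], [0, 0, 0], 0.2]
    - [[0, 0, 0], [0, 0, 0], 0.2]
    - [[0, 0, 0], [0, 0, 0], 0.2]
    - [[0, 0, 0], [0, 0, 0], 0.2]

```text
time_s: 4.25
eef_pos: [579.4, 365.1, 33.7]
ee_rot: [0.001, -0.101, 0.995, 0.0]
force: [-0.4, -2.7, 6.6]
grip_width: 0.493
grip_force: 24.8
```

Run:
```python
from h import *
p=pose();print(p[0]);a=optics.capture("wrist");cv2.imwrite("pics/raw_w2.png",a);cv2.imwrite("pics/w2.png",a)
```

```text
[579.36636199 365.06667669  33.729663  ]
```

View pics/w2.png

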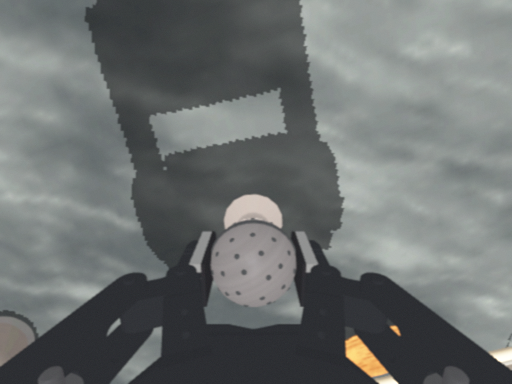

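The ball is between the pads at (253,263), with the cup behind it. I'll lift.

>>> servo_tool:
  deltas:
    - [[0, 0, -0.03], [0, 0, 0], 0.2]
    - [[0, 0, -0.07], [0, 0, 0], 0.2]
    - [[0, 0, -0.1], [0, 0, 0], 0.2]
    - [[0, 0, -0.12], [0, 0, 0], 0.2]
    - [[0, 0, -0.1], [0, 0, 0], 0.2]
    - [[0, 0, -0.06], [0, 0, 0], 0.2]
    - [[0, 0, -0.03], [0, 0, 0], 0.2]
    - [[0, 0, 0], [0, 0, 0], 0.2]
  squeeze: 30

```text
time_s: 5.1
eef_pos: [578.8, 365.1, 134.8]
ee_rot: [0.0, -0.101, 0.995, 0.0]
force: [-0.3, -0.8, -0.5]
grip_width: 0.496
grip_force: 30.5
```

```bash
python3 plan.py 490 90 135 191.5 12
```

```text
at [578.8 365.1 134.8] yaw 191.63 tilt z [ 7.e-04  3.e-04 -1.e+00]
[[0.0594, -0.1048, -0.0001], np.float64(0.0001)]
[[0.0593, -0.1048, -0.0001], np.float64(0.0001)]
[[0.0593, -0.1048, -0.0001], np.float64(0.0001)]
[[0.0593, -0.1048, -0.0001], np.float64(0.0001)]
[[0.0593, -0.1049, -0.0001], np.float64(0.0001)]
[[0.0592, -0.1049, -0.0001], np.float64(0.0001)]
[[0.0592, -0.1049, -0.0001], np.float64(0.0001)]
[[0.0592, -0.1049, -0.0001], np.float64(0.0001)]
[[0.0592, -0.1049, -0.0001], np.float64(0.0001)]
[[0.0592, -0.1049, -0.0001], np.float64(0.0001)]
[[0.0591, -0.1049, -0.0001], np.float64(0.0001)]
[[0.0591, -0.1049, -0.0001], np.float64(0.0001)]
```

>>> servo_tool:
  deltas:
    - [[0.013, -0.075, -0.04], [0, 0, 0], 0.2]
    - [[0.026, -0.15, -0.04], [0, 0, 0], 0.2]
    - [[0.026, -0.15, -0.04], [0, 0, 0], 0.2]
    - [[0.026, -0.15, -0.04], [0, 0, 0], 0.2]
    - [[0.026, -0.15, -0.04], [0, 0, 0], 0.2]
    - [[0.026, -0.15, -0.04], [0, 0, 0], 0.2]
    - [[0.026, -0.15, -0.04], [0, 0, 0], 0.2]
    - [[0.026, -0.15, 0], [0, 0, 0], 0.2]

```text
time_s: 5.9
eef_pos: [585.7, 134.6, 191.1]
ee_rot: [0.0, -0.101, 0.995, -0.0]
force: [0.8, 0.6, -1.4]
grip_width: 0.496
grip_force: 30.6
```

>>> servo_tool:
  deltas:
    - [[0.026, -0.15, 0], [0, 0, 0], 0.2]
    - [[0.026, -0.15, 0], [0, 0, 0], 0.2]
    - [[0.026, -0.15, 0], [0, 0, 0], 0.2]
    - [[0.026, -0.15, 0], [0, 0, 0], 0.2]
    - [[0.013, -0.075, 0], [0, 0, 0], 0.2]
    - [[0, 0, 0], [0, 0, 0], 0.2]
    - [[0, 0, 0], [0, 0, 0], 0.2]
    - [[0, 0, 0], [0, 0, 0], 0.2]

```text
time_s: 6.7
eef_pos: [590.0, 0.9, 190.2]
ee_rot: [-0.0, -0.102, 0.995, 0.0]
force: [-0.0, -0.1, -0.4]
grip_width: 0.496
grip_force: 30.6
```

Run:
```python
from h import *
p=pose();a=optics.capture("wrist");np.save("p3.npy",np.vstack([p[0],p[1]]));cv2.imwrite("pics/raw_w3.png",a);cv2.imwrite("pics/w3.png",cv2.resize(a,(800,600)))
print(p[0].round(1))
for X in([521,24,38],[540,-69,108],[505,110,38]):print(proj("wrist",X,p)*800/512)
```

```text
[590.    0.9 190.2]
[449.77748773 192.81716739]
[282.71445837 197.94749803]
[579.02739786 195.60329465]
```

View pics/w3.png

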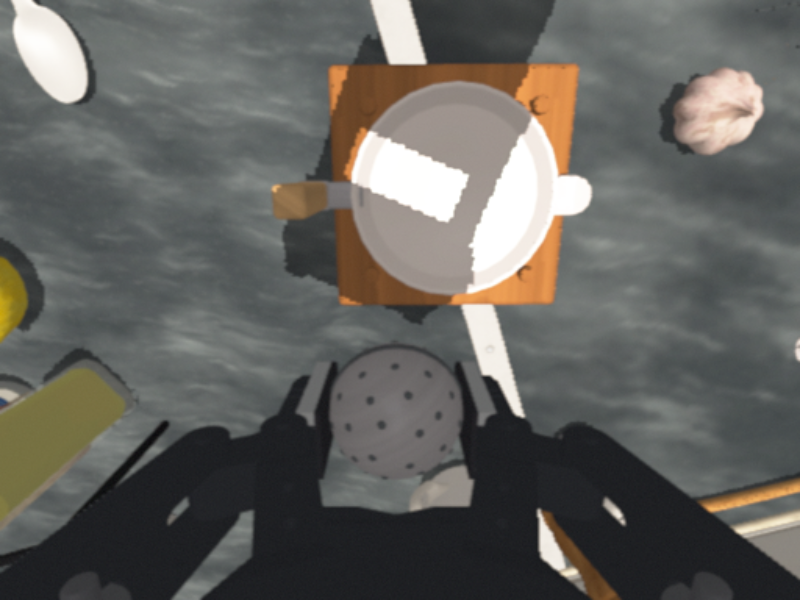

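The wrist view shows the dish rim centred at (455,188), the grip top at (291,201) and the lip tip at (592,195). The board corners are at (330,66), (580,66), (555,304) and (340,304).

Run:
```python
from h import *
np.set_printoptions(precision=1,suppress=True)
q=np.load("p3.npy");p=(q[0],q[1:])
f=lambda x,y,z:plane("wrist",np.array((x,y))*.64,z,p)[:2]
d=f(455,188,38);g=f(291,201,108);l=f(592,195,38)
print("dish",d,"grip",g,"lip",l,"d-g",np.linalg.norm(d-g),"d-l",np.linalg.norm(l-d),"yaw",np.degrees(np.arctan2(*(l-g)[::-1])))
c=[f(*v,16) for v in((330,66),(580,66),(555,304),(340,304))];print(c,np.mean(c,0))
for i in range(4):e=c[(i+1)%4]-c[i];print(np.linalg.norm(e),np.degrees(np.arctan2(e[1],e[0])))
print("ball",f(398,412,209),p[0])
a=cv2.imread("pics/raw_w3.png")[105:155,165:235];cv2.imwrite("pics/grip.png",cv2.resize(a,(700,500),interpolation=cv2.INTER_CUBIC))
```

```text
dish [517.2  26.7] grip [540.7 -64.6] lip [502.8 118.5] d-g 94.2501801395046 d-l 92.89372012236394 yaw 101.67180646450988
[array([457.8, -71.2]), array([423.7,  92.5]), array([586.5, 127.7]), array([620.7, -37. ])] [522.2  28. ]
167.22232300340687 101.74823009864475
166.54529292846848 12.221266435576242
168.2361088067018 -78.27882807819569
166.46055862292306 -168.12743700379
ball [590.5   1.7] [590.    0.9 190.2]
```

View pics/grip.png

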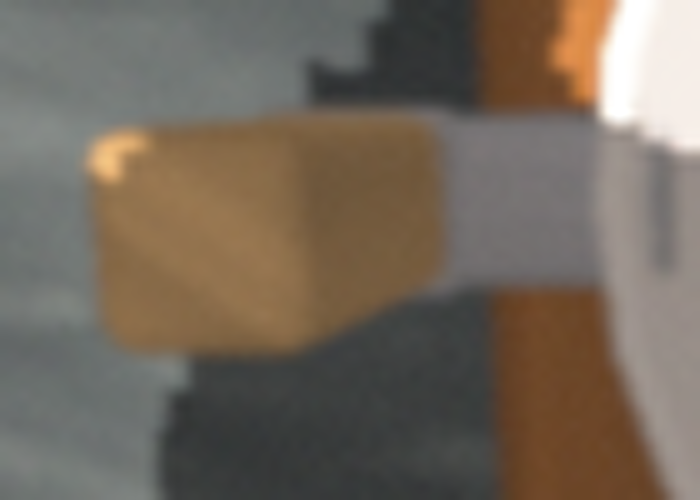

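>>> servo_tool:
  deltas:
    - [[0.04, 0.025, 0], [0, 0, 0], 0.2]
    - [[0.08, 0.05, 0], [0, 0, 0], 0.2]
    - [[0.08, 0.05, 0], [0, 0, 0], 0.2]
    - [[0.076, 0.048, 0.05], [0, 0, 0], 0.2]
    - [[0.04, 0.025, 0.1], [0, 0, 0], 0.2]
    - [[0, 0, 0.12], [0, 0, 0], 0.2]
    - [[0, 0, 0.12], [0, 0, 0], 0.2]
    - [[0, 0, 0.1], [0, 0, 0], 0.2]

```text
time_s: 7.55
eef_pos: [519.3, 26.7, 91.3]
ee_rot: [-0.0, -0.102, 0.995, 0.0]
force: [0.8, 0.3, -1.2]
grip_width: 0.494
grip_force: 30.6
```

```bash
python3 plan.py 520 27 29.5 191.7 1
```

```text
at [519.3  26.7  91.3] yaw 191.69 tilt z [-5.e-04  1.e-04 -1.e+00]
[[-0.0035, 0.0007, 0.3092], np.float64(-0.0001)]
```

>>> servo_tool:
  deltas:
    - [[-0.003, 0, 0.08], [0, 0, 0], 0.2]
    - [[0, 0, 0.08], [0, 0, 0], 0.2]
    - [[0, 0, 0.06], [0, 0, 0], 0.2]
    - [[0, 0, 0.045], [0, 0, 0], 0.2]
    - [[0, 0, 0.025], [0, 0, 0], 0.2]
    - [[0, 0, 0.015], [0, 0, 0], 0.2]
    - [[0, 0, 0], [0, 0, 0], 0.2]
    - [[0, 0, 0], [0, 0, 0], 0.2]

```text
time_s: 8.35
eef_pos: [521.1, 25.9, 31.7]
ee_rot: [0.0, -0.101, 0.995, -0.0]
force: [-0.6, -0.5, -1.0]
grip_width: 0.5
grip_force: 30.6
```

>>> servo_tool:
  deltas:
    - [[0, 0, 0.012], [0, 0, 0], 0.2]
    - [[0, 0, 0], [0, 0, 0], 0.2]
    - [[0, 0, 0], [0, 0, 0], 0.52]
    - [[0, 0, 0], [0, 0, 0], 0.56]
    - [[0, 0, 0], [0, 0, 0], 0.6]
    - [[0, 0, 0], [0, 0, 0], 0.65]
    - [[0, 0, 0], [0, 0, 0], 0.7]
    - [[0, 0, 0], [0, 0, 0], 0.75]

```text
time_s: 9.15
eef_pos: [520.9, 26.0, 28.9]
ee_rot: [0.0, -0.101, 0.995, 0.0]
force: [0.5, 0.2, 0.4]
grip_width: 0.748
grip_force: 0.0
```

>>> servo_tool:
  deltas:
    - [[0, 0, 0], [0, 0, 0], 0.78]
    - [[0, 0, 0], [0, 0, 0], 0.78]
    - [[0, 0, -0.03], [0, 0, 0], 0.78]
    - [[0, 0, -0.08], [0, 0, 0], 0.78]
    - [[0, 0, -0.15], [0, 0, 0], 0.78]
    - [[0, 0, -0.2], [0, 0, 0], 0.78]
    - [[0, 0, -0.2], [0, 0, 0], 0.78]
    - [[0, 0, -0.1], [0, 0, 0], 0.78]

```text
time_s: 9.95
eef_pos: [521.7, 25.9, 184.8]
ee_rot: [0.002, -0.101, 0.995, -0.001]
force: [0.3, -0.2, -0.0]
grip_width: 0.78
grip_force: 0.0
```

```bash
python3 plan.py 541 -66 185 191.7 6;  python3 - <<'E'
from h import *
ims=[]
for n in("wrist","side"):
    p=pose();a=optics.capture(n);cv2.imwrite(f"pics/raw_{n}4.png",a);ims.append(a)
cv2.imwrite("pics/v4.png",np.hstack([cv2.resize(ims[0],(400,300)),cv2.resize(ims[1][165:265,190:323],(400,300))]))
E
```

```text
at [521.7  25.9 184.8] yaw 191.64 tilt z [ 5.e-03 -9.e-04 -1.e+00]
[[-0.0003, -0.0783, -0.0001], np.float64(-0.0001)]
[[-0.0003, -0.0783, -0.0001], np.float64(-0.0001)]
[[-0.0003, -0.0783, -0.0001], np.float64(-0.0001)]
[[-0.0002, -0.0783, -0.0001], np.float64(-0.0001)]
[[-0.0002, -0.0783, -0.0001], np.float64(-0.0001)]
[[-0.0002, -0.0783, -0.0001], np.float64(-0.0001)]
```

View pics/v4.png

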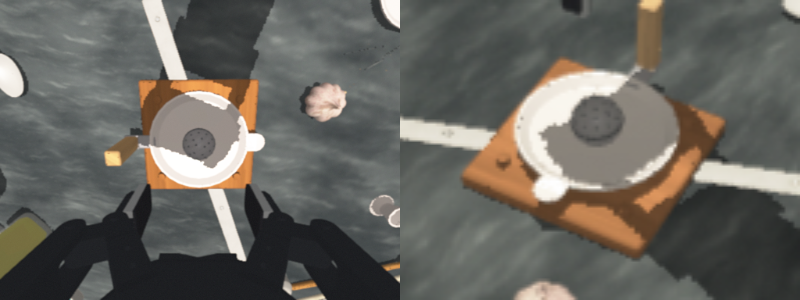

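Left half: the ball is at (199,143), in the middle of the dish. Right half: the ball is in the dish, which still stands on the board. Next I'll go above the grip.

>>> servo_tool:
  deltas:
    - [[0, -0.05, 0], [0, 0, 0], 0.78]
    - [[0, -0.1, 0], [0, 0, 0], 0.78]
    - [[0, -0.1, 0], [0, 0, 0], 0.78]
    - [[0, -0.1, 0.05], [0, 0, 0], 0.78]
    - [[0, -0.08, 0.06], [0, 0, 0], 0.78]
    - [[0, -0.04, 0.06], [0, 0, 0], 0.78]
    - [[0, 0, 0], [0, 0, 0], 0.78]
    - [[0, 0, 0], [0, 0, 0], 0.78]

```text
time_s: 10.85
eef_pos: [539.6, -65.7, 146.4]
ee_rot: [-0.001, -0.101, 0.995, 0.0]
force: [1.4, -0.5, 0.5]
grip_width: 0.778
grip_force: 0.0
```

Run:
```python
from h import *
p=pose();a=optics.capture("wrist");np.save("p5.npy",np.vstack([p[0],p[1]]));cv2.imwrite("pics/raw_w5.png",a)
print(p[0],proj("wrist",[541,-66,108],p));cv2.imwrite("pics/w5.png",cv2.resize(a,(800,600)))
```

```text
[539.57658651 -65.66530368 146.4456946 ] [252.35059256 221.96917857]
```

View pics/w5.png

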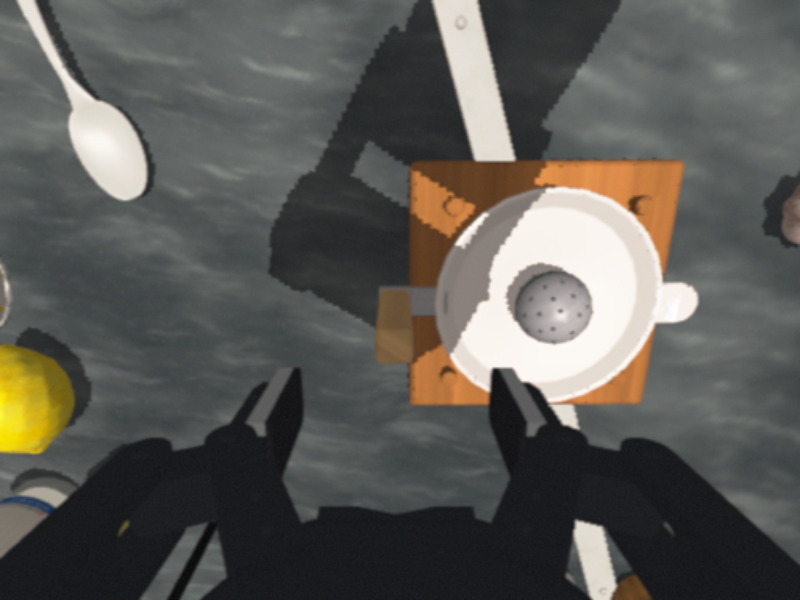

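The wrist view shows the grip's top face centred at (394,346), against a prediction of (394.3,346.8). The ball is in the middle of the dish. I'll descend and close.

>>> servo_tool:
  deltas:
    - [[-0.007, -0.003, 0.03], [0, 0, 0], 0.78]
    - [[0, 0, 0.08], [0, 0, 0], 0.78]
    - [[0, 0, 0.1], [0, 0, 0], 0.78]
    - [[0, 0, 0.1], [0, 0, 0], 0.78]
    - [[0, 0, 0.05], [0, 0, 0], 0.78]
    - [[0, 0, 0.025], [0, 0, 0], 0.78]
    - [[0, 0, 0], [0, 0, 0], 0.6]
    - [[0, 0, 0], [0, 0, 0], 0.45]
  squeeze: 40

```text
time_s: 11.7
eef_pos: [541.8, -66.4, 70.7]
ee_rot: [0.001, -0.101, 0.995, -0.0]
force: [0.3, 0.2, -0.2]
grip_width: 0.459
grip_force: 0.0
```

>>> servo_tool:
  deltas:
    - [[0, 0, 0], [0, 0, 0], 0.36]
    - [[0, 0, 0], [0, 0, 0], 0.32]
    - [[0, 0, 0], [0, 0, 0], 0.29]
    - [[0, 0, 0], [0, 0, 0], 0.27]
    - [[0, 0, 0], [0, 0, 0], 0.25]
    - [[0, 0, 0], [0, 0, 0], 0.23]
    - [[0, 0, 0], [0, 0, 0], 0.21]
    - [[0, 0, 0], [0, 0, 0], 0.19]

```text
time_s: 12.5
eef_pos: [541.3, -66.3, 70.0]
ee_rot: [-0.0, -0.101, 0.995, 0.0]
force: [-0.6, 1.1, 0.4]
grip_width: 0.207
grip_force: 39.1
```

>>> servo_tool:
  deltas:
    - [[0, 0, 0], [0, 0, 0], 0.17]
    - [[0, 0, 0], [0, 0, 0], 0.1]
    - [[0, 0, 0], [0, 0, 0], 0]
    - [[0, 0, 0], [0, 0, 0], 0]
    - [[0, 0, 0], [0, 0, 0], 0]
    - [[0, 0, 0], [0, 0, 0], 0]
  squeeze: 80

```text
time_s: 13.1
eef_pos: [541.4, -66.4, 70.0]
ee_rot: [0.0, -0.101, 0.995, -0.0]
force: [-2.3, 0.6, 4.2]
grip_width: 0.201
grip_force: 78.3
```

>>> servo_tool:
  deltas:
    - [[0, 0, -0.005], [0, 0, 0], 0]
    - [[0, 0, -0.01], [0, 0, 0], 0]
    - [[0, 0, -0.015], [0, 0, 0], 0]
    - [[0, 0, -0.015], [0, 0, 0], 0]
    - [[0, 0, -0.015], [0, 0, 0], 0]
    - [[0, 0, -0.01], [0, 0, 0], 0]
    - [[0, 0, -0.005], [0, 0, 0], 0]
    - [[0, 0, 0], [0, 0, 0], 0]

```text
time_s: 13.9
eef_pos: [541.4, -66.4, 85.0]
ee_rot: [0.0, -0.101, 0.995, -0.0]
force: [-0.4, -0.3, -2.6]
grip_width: 0.203
grip_force: 78.0
```

```bash
cat > lvl.py <<'E'
from h import *
# white rim: fit ellipse in side image crop; compare with predicted rim of level dish at given pose
import sys
p=pose();s=telemetry.sense();print(s["force"].round(1),s["wrist_torque"].round(2),p[0].round(1),"tilt",p[1][:,2].round(4))
a=optics.capture("wrist");cv2.imwrite("pics/raw_%s.png"%sys.argv[1],a)
g=cv2.cvtColor(a,cv2.COLOR_BGR2HSV);m=cv2.inRange(g,(0,0,235),(180,50,255))
E
python3 lvl.py w6; python3 -c "
import cv2,numpy as np
a=cv2.imread('pics/raw_w5.png');b=cv2.imread('pics/raw_w6.png')
cv2.imwrite('pics/c6.png',np.vstack([cv2.resize(b,(800,600))]))"
```

```text
[-0.4 -0.3 -2.6] [-0.16 -0.01  0.04] [541.4 -66.4  85. ] tilt [ 2.e-04 -1.e-04 -1.e+00]
```

View pics/c6.png

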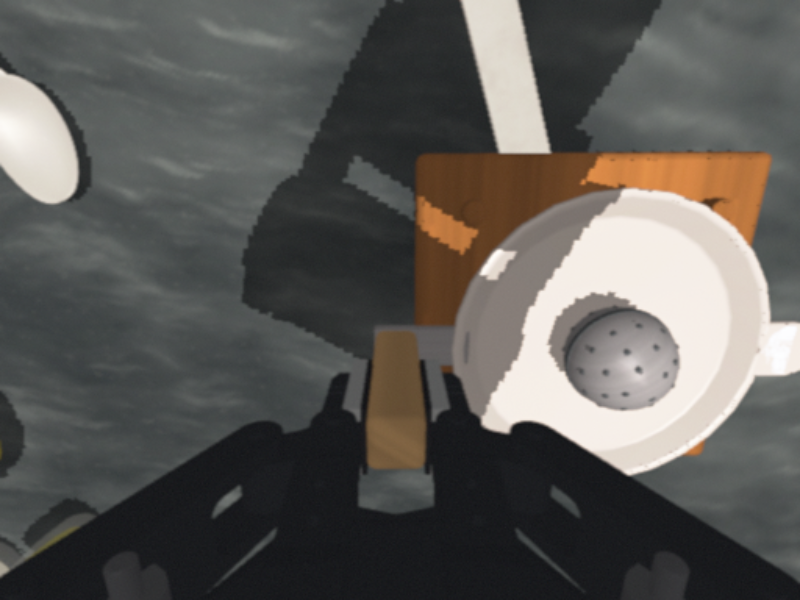

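The dish has lifted cleanly, with about 2.5 N of weight. The ball is at (623,359) and the rim's right edge is at (769,300). I'll check this against the projection of a level dish.

Run:
```python
from h import *
p=pose();yaw=np.arctan2(p[1][1,0],p[1][0,0])-np.pi/2
u=np.array([np.cos(yaw),np.sin(yaw),0]);v=np.array([-u[1],u[0],0])
base=85-54;c0=np.array([541,-66,0])+95*u
for th in(0,2,4):   # lip end drooping
    t=np.radians(th)
    def P(x,y,z):
        X=x+95;Z=z-72
        return np.array([541,-66,base+72])+u*(X*np.cos(t)+Z*np.sin(t))+v*y+np.array([0,0,1])*(-X*np.sin(t)+Z*np.cos(t))
    k=800/512
    rim=np.array([proj("wrist",P(70*np.cos(a),70*np.sin(a),22),p)*k for a in np.linspace(0,6.28,200)])
    print(th,"ball",proj("wrist",P(0,0,30),p)*k,"rim top/right/bottom",rim[:,1].min(),rim[:,0].max(),rim[:,1].max())
```

```text
0 ball [618.70789451 356.80534647] rim top/right/bottom 186.77093626772228 771.6648758294298 480.5459169570987
2 ball [611.39650682 353.68508353] rim top/right/bottom 186.53420566941185 756.7976395766735 476.05165762844547
4 ball [604.13183195 350.71904398] rim top/right/bottom 186.31013428522348 742.4442980767487 471.8655190211224
```

It is level and the ball is centred. I'll lift another 70 mm.

>>> servo_tool:
  deltas:
    - [[0, 0, -0.01], [0, 0, 0], 0]
    - [[0, 0, -0.02], [0, 0, 0], 0]
    - [[0, 0, -0.03], [0, 0, 0], 0]
    - [[0, 0, -0.03], [0, 0, 0], 0]
    - [[0, 0, -0.03], [0, 0, 0], 0]
    - [[0, 0, -0.03], [0, 0, 0], 0]
    - [[0, 0, -0.03], [0, 0, 0], 0]
    - [[0, 0, -0.03], [0, 0, 0], 0]

```text
time_s: 14.75
eef_pos: [541.3, -66.4, 127.4]
ee_rot: [0.0, -0.101, 0.995, -0.0]
force: [0.2, 0.3, -2.8]
grip_width: 0.196
grip_force: 78.0
```

>>> servo_tool:
  deltas:
    - [[0, 0, -0.03], [0, 0, 0], 0]
    - [[0, 0, -0.03], [0, 0, 0], 0]
    - [[0, 0, -0.03], [0, 0, 0], 0]
    - [[0, 0, -0.03], [0, 0, 0], 0]
    - [[0, 0, -0.02], [0, 0, 0], 0]
    - [[0, 0, -0.01], [0, 0, 0], 0]
    - [[0, 0, 0], [0, 0, 0], 0]
    - [[0, 0, 0], [0, 0, 0], 0]

```text
time_s: 15.55
eef_pos: [541.2, -66.3, 156.7]
ee_rot: [-0.0, -0.101, 0.995, 0.0]
force: [0.3, 0.4, -2.4]
grip_width: 0.206
grip_force: 78.0
```

Run:
```python
from h import *
p,R=pose();print(p,R.round(4).tolist())
yaw=np.degrees(np.arctan2(R[1,0],R[0,0]));print(yaw)
# rotate about dish centre: world yaw -2.5deg per row; shift given first then turn
t=np.radians(-2.5);c=-95  # tool: dish centre from grip lies along tool +-y
u=np.array([np.cos(np.radians(101.7)),np.sin(np.radians(101.7)),0])
print("centre in tool",R.T@(95*u))
ct=R.T@(95*u);Rz=Ro.from_rotvec([0,0,np.radians(2.5)]).as_matrix()
print("shift per row units",(ct-Rz@ct)/200, "turn",2.5/90)
```

```text
[541.21369624 -66.34550255 156.67413892] [[-0.9795, -0.2016, -0.0004], [-0.2016, 0.9795, 0.0002], [0.0003, 0.0003, -1.0]]
-168.3717175127568
centre in tool [1.18912101e-01 9.49999224e+01 2.44179509e-02]
shift per row units [0.02071976 0.00042616 0.        ] turn 0.027777777777777776
```

>>> servo_tool:
  deltas:
    - [[0.0075, 0, 0], [0, 0, 0.01], 0]
    - [[0.015, 0.0002, 0], [0, 0, 0.02], 0]
    - [[0.0224, 0.0005, 0], [0, 0, 0.03], 0]
    - [[0.0224, 0.0005, 0], [0, 0, 0.03], 0]
    - [[0.0224, 0.0005, 0], [0, 0, 0.03], 0]
    - [[0.0224, 0.0005, 0], [0, 0, 0.03], 0]
    - [[0.0224, 0.0005, 0], [0, 0, 0.03], 0]
    - [[0.0224, 0.0005, 0], [0, 0, 0.03], 0]

```text
time_s: 16.35
eef_pos: [509.6, -67.6, 156.8]
ee_rot: [-0.0, 0.065, 0.998, 0.0]
force: [0.4, -0.6, -2.6]
grip_width: 0.201
grip_force: 78.0
```

```bash
cat > chk.py <<'E'
from h import *
p=pose();yaw=np.arctan2(p[1][1,0],p[1][0,0])-np.pi/2;u=np.array([np.cos(yaw),np.sin(yaw),0])
c=p[0]+95*u;base=p[0][2]-54;s=telemetry.sense()
a=optics.capture("wrist");q=proj("wrist",[c[0],c[1],base+30],p)
# dark-grey ball blob: low saturation, mid brightness, near the prediction
r=45;x,y=q.round().astype(int);x0,y0=max(x-r,0),max(y-r,0)
g=cv2.GaussianBlur(a,(5,5),0)[y0:y+r,x0:x+r].max(2)
m=(g<175).astype(np.uint8)
n,l,st,ce=cv2.connectedComponentsWithStats(m);i=1+st[1:,4].argmax()
print("tcp",p[0].round(1),"dish yaw",round(np.degrees(yaw)%360,2),"tilt",p[1][:,2].round(4),"centre",c.round(1)[:2])
print("ball pred",q.round(1),"blob",ce[i].round(1)+[x0,y0],"area",st[i,4],"grip",s["grip_force"],s["grip_width"],"F",s["force"].round(1),"dq",np.abs(s["dq"]).max().round(3))
E
python3 chk.py
```

```text
tcp [509.6 -67.6 156.8] dish yaw 82.53 tilt [-2.e-04  1.e-04 -1.e+00] centre [522.   26.6]
ball pred [395.8 228.4] blob [386.9 221.1] area 3541 grip 78.02224516868591 0.2005135783070683 F [ 0.4 -0.6 -2.6] dq 0.447
```

>>> servo_tool:
  deltas:
    - [[0.0224, 0.0005, 0], [0, 0, 0.03], 0]
    - [[0.0224, 0.0005, 0], [0, 0, 0.03], 0]
    - [[0.0224, 0.0005, 0], [0, 0, 0.03], 0]
    - [[0.0224, 0.0005, 0], [0, 0, 0.03], 0]
    - [[0.0224, 0.0005, 0], [0, 0, 0.03], 0]
    - [[0.0224, 0.0005, 0], [0, 0, 0.03], 0]
    - [[0.0224, 0.0005, 0], [0, 0, 0.03], 0]
    - [[0.0224, 0.0005, 0], [0, 0, 0.03], 0]

```text
time_s: 17.2
eef_pos: [475.9, -56.6, 156.8]
ee_rot: [-0.0, 0.25, 0.968, 0.0]
force: [-0.2, 0.7, -2.3]
grip_width: 0.201
grip_force: 78.0
```

>>> servo_tool:
  deltas:
    - [[0.0224, 0.0005, 0], [0, 0, 0.03], 0]
    - [[0.0224, 0.0005, 0], [0, 0, 0.03], 0]
    - [[0.0224, 0.0005, 0], [0, 0, 0.03], 0]
    - [[0.0224, 0.0005, 0], [0, 0, 0.03], 0]
    - [[0.0224, 0.0005, 0], [0, 0, 0.03], 0]
    - [[0.0224, 0.0005, 0], [0, 0, 0.03], 0]
    - [[0.0224, 0.0005, 0], [0, 0, 0.03], 0]
    - [[0.0224, 0.0005, 0], [0, 0, 0.03], 0]

```text
time_s: 18.0
eef_pos: [448.4, -33.7, 156.9]
ee_rot: [-0.0, 0.427, 0.904, 0.0]
force: [0.7, 0.4, -2.1]
grip_width: 0.201
grip_force: 78.0
```

>>> servo_tool:
  deltas:
    - [[0.0224, 0.0005, 0], [0, 0, 0.03], 0]
    - [[0.0224, 0.0005, 0], [0, 0, 0.03], 0]
    - [[0.0224, 0.0005, 0], [0, 0, 0.03], 0]
    - [[0.0224, 0.0005, 0], [0, 0, 0.03], 0]
    - [[0.0224, 0.0005, 0], [0, 0, 0.03], 0]
    - [[0.0224, 0.0005, 0], [0, 0, 0.03], 0]
    - [[0.0224, 0.0005, 0], [0, 0, 0.03], 0]
    - [[0.015, 0.0002, 0], [0, 0, 0.02], 0]

```text
time_s: 18.8
eef_pos: [431.7, -3.8, 156.9]
ee_rot: [-0.0, 0.583, 0.813, -0.0]
force: [-0.5, 0.8, -2.0]
grip_width: 0.204
grip_force: 78.1
```

```bash
python3 chk.py
```

```text
tcp [431.7  -3.8 156.9] dish yaw 18.72 tilt [-4.e-04  2.e-04 -1.e+00] centre [521.7  26.7]
ball pred [397.1 227. ] blob [386.8 222.2] area 3385 grip 78.05093765258789 0.20415673110908192 F [-0.5  0.8 -2. ] dq 0.357
```

>>> servo_tool:
  deltas:
    - [[0.0224, 0.0005, 0], [0, 0, 0.03], 0]
    - [[0.015, 0.0002, 0], [0, 0, 0.02], 0]
    - [[0.0112, 0, 0], [0, 0, 0.015], 0]
    - [[0.0075, 0, 0], [0, 0, 0.01], 0]
    - [[0.0037, 0, 0], [0, 0, 0.005], 0]
    - [[0, 0, 0], [0, 0, 0], 0]
    - [[0, 0, 0], [0, 0, 0], 0]
    - [[0, 0, 0], [0, 0, 0], 0]

```text
time_s: 19.65
eef_pos: [428.8, 7.4, 156.9]
ee_rot: [-0.0, 0.632, 0.775, -0.0]
force: [-0.6, 0.5, -3.2]
grip_width: 0.202
grip_force: 78.0
```

>>> servo_tool:
  deltas:
    - [[0, 0, 0], [0, 0, 0], 0]
    - [[0, 0, 0], [0, 0, 0], 0]
    - [[0, 0, 0], [0, 0, 0], 0]
    - [[0, 0, 0], [0, 0, 0], 0]
    - [[0, 0, 0], [0, 0, 0], 0]
    - [[0, 0, 0], [0, 0, 0], 0]
    - [[0, 0, 0], [0, 0, 0], 0]
    - [[0, 0, 0], [0, 0, 0], 0]

```text
time_s: 20.45
eef_pos: [428.8, 7.5, 156.9]
ee_rot: [-0.0, 0.632, 0.775, -0.0]
force: [0.5, 0.4, -2.3]
grip_width: 0.201
grip_force: 78.1
```

```bash
python3 chk.py
python3 - <<'E'
from h import *
# find ball & rim in side view vs level prediction; ball via Hough in wrist view
a=optics.capture("wrist");g=cv2.cvtColor(a,cv2.COLOR_BGR2GRAY)
print("hough",cv2.HoughCircles(cv2.medianBlur(g,5),cv2.HOUGH_GRADIENT,1.5,60,param1=120,param2=25,minRadius=28,maxRadius=45))
# same on first post-lift picture (viewed ball centre 623,359 /1.5625 = 398.7,229.8)
g=cv2.cvtColor(cv2.imread("pics/raw_w6.png"),cv2.COLOR_BGR2GRAY)
print("hough ref",cv2.HoughCircles(cv2.medianBlur(g,5),cv2.HOUGH_GRADIENT,1.5,60,param1=120,param2=25,minRadius=28,maxRadius=45))
b=cv2.imread("pics/raw_w6.png")
for im in(a,b):
    w=(im.min(2)>185).astype(np.uint8);w[:, :280]=0;n,l,st,ce=cv2.connectedComponentsWithStats(w);i=1+st[1:,4].argmax();print("white bbox",st[i])
E
```

```text
tcp [428.8   7.5 156.9] dish yaw 11.63 tilt [-0.  0. -1.] centre [521.9  26.6]
ball pred [397.  226.8] blob [386.8 222.1] area 3385 grip 78.08008074760437 0.20105725183409523 F [ 0.5  0.4 -2.3] dq 0.002
hough [[[402.75 242.25  42.4 ]
  [117.75 201.75  38.95]
  [371.25 168.75  40.75]
  [ 41.25 239.25  34.15]]]
hough ref [[[396.75 231.75  36.85]
  [348.75 188.25  44.05]
  [171.75 236.25  40.6 ]]]
white bbox [  297   117   215   187 22005]
white bbox [  309   121   203   183 17876]
```

Run:
```python
from h import *
a=optics.capture("wrist");b=cv2.imread("pics/raw_w6.png")
for x0,y0,x1,y1 in((358,193,440,267),(485,195,512,245),(440,115,500,170)):
    t=b[y0:y1,x0:x1];r=cv2.matchTemplate(a,t,cv2.TM_CCOEFF_NORMED);_,v,_,loc=cv2.minMaxLoc(r);print("moved",loc[0]-x0,loc[1]-y0,round(v,3))
g=a.max(2)
print("row 230:",g[230,330:470:5].tolist());print("col 398:",g[175:300:5,398].tolist())
```

```text
moved 0 0 0.988
moved 0 0 0.991
moved -24 18 0.705
row 230: [149, 245, 246, 246, 205, 134, 113, 93, 113, 129, 143, 153, 165, 190, 217, 225, 203, 184, 185, 188, 163, 226, 246, 246, 245, 246, 245, 225]
col 398: [245, 245, 245, 246, 132, 100, 128, 145, 157, 161, 153, 206, 202, 181, 185, 172, 172, 144, 247, 246, 246, 246, 246, 231, 232]
```

The ball and the lip appear at the same pixels in the gripper's view as before the turn. The dish is level and still, its yaw has gone from 101.6° to 11.6°, and it is about 86 mm above the board.

```bash
python3 -c "
from rig import ctrl
print(ctrl.finish_job())"
```

```text
the job is handed in; nothing more can be done
None
```

The job is handed in at about 21 s: the ball is in the middle of the larger dish, which is held level and still about 86 mm above its board, turned a quarter turn clockwise so the lip points to the back.

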